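# Bolt the pantry chest shut against its seal

### The job

Bolt the pantry chest shut: its lid only rests on a springy rubber seal, so the bolt stands too high for its keeper. Swing the bolt's black-knobbed handle up out of the back notch, press the lid down just far enough, by feel, for the bolt to slide all the way home through the keeper, then swing the handle fully down into the front notch so that it cannot work loose. Go gently, without ramming the bolt against the keeper or forcing the lid down hard on the chest, leave the egg timer, the spice jar and the mug where they stand, and let go at the end.

Things in the scene. Friction and masses are not known exactly. Their poses are not given: they have to be found in the camera images.
- chest: White chest with a light oak top, 200 (x) x 300 (y) x 84 mm high, fixed to the worktop. Origin: centre of its underside; x points away from its front, y to the left along the bolt, z up. The left 65 mm of the top (y 85 to 150 mm) is a fixed strip that carries the keeper; the rest of the top is the lid.
- lid: Oak lid, 200 x 233 x 14 mm, about 0.3 to 0.55 kg, hinged on the chest's far edge; origin on the hinge line (chest x = 101, z = 71 mm). Its top is at z = 84 mm on its stop and rests about 13 mm higher at the bolt. The bolt is screwed on along its front edge and moves with it: rod axis at chest x = -78 mm, 12.5 mm above the lid's top, parallel to chest y.
- seal: Black rubber seal along the chest's front rim under the lid (10 x 205 mm). It yields about 1 N per mm that the lid is pressed down at the bolt, up to about 13 mm, where the lid meets its hard stop, and springs back at once when let go. With the rod in the eye it holds the rod up against the eye's top. Origin: middle of its top.
- rod (a joint): The bolt: 12 mm steel rod with a nearly flat end (edge rounded by 1 mm) that slides along chest +y. 0 m: drawn back; 0.042 m: home, at its stop. Friction 1 to 2 N. Meets the keeper at about 0.021 m. The handle rides between two cheeks 21 mm high; the front one holds it up between the notches. It can turn down only below about 0.003 m (back notch) or above about 0.039 m (front notch).
- handle (a joint): The bolt's handle, turning about the rod's axis. 0 rad: straight up; positive: tipped to the chest's front (-x); stops at -0.12 and 1.64 rad. Starts lying in the back notch at 1.4 rad or more; 1.5 or more is fully down. Stem 7 mm thick. It turns easily; when let go tipped it stays or sinks slowly.
- knob (a point): Centre of the knob on the handle, 48 mm from the rod's axis: black roller, 20 mm diameter, 15 mm wide, that spins freely on a pin along chest y. Fingers closing along y on its flat sides can keep hold of it as the handle turns and push it down with the lid. Handle down: it hangs about 26 mm clear in front of the chest's front face; handle up: 60 mm above the lid's top. Chest y = -10 mm + the bolt's travel.
- rod_tip (a point): Centre of the rod's leading end, 88 mm to chest +y of the handle and knob.
- keeper: Steel base plate on the fixed strip; origin: middle of its underside, at chest x = -78, y = 106, z = 84 mm; axes as the chest's. It carries the eye for the rod on two studs: opening 16 mm wide (x), 15 mm high, 14 mm long (y), its centre anywhere from 13 to 22 mm above the origin (height not measured: find it by feel). The rod starts 3.5 to 13 mm too high and enters within about 2 mm of the eye's centre height.
- timer: Bystander: egg timer with a red dial, 62 mm wide, 60 mm high, loose on the far part of the fixed strip. Origin: centre of its underside.
- spice: Bystander: spice jar with a dark cap, 41 mm wide, 105 mm high, loose on the worktop left of the chest. Origin: centre of its underside.
- mug: Bystander: light blue mug, 87 x 123 x 96 mm high, loose on the worktop right of the chest. Origin: centre of its underside.

How it is judged:
By the outcome, as a careful person would: the job done as asked, in the order asked, and still so for the second after the job is handed in, with the robot touching nothing.
It also fails if it takes over 64 s, if anything falls off the work surface, if the arm or the gripper's body presses on something with over 40 N, if the wrist force passes 120 N, or if a joint passes its speed limit or range.

### The arm

A 6-joint arm with a two-finger parallel gripper is mounted at the origin on a cart in front of the work surface, level with it; the furniture and walls round the work are solid. World frame = base frame: x ahead of the robot, y to its left, z up, the work surface at z = 0. Lengths are in m, angles in rad, forces in N, time in s.
With the tool pointing down it reaches from about 0.35 to 0.775 m from the base axis. Payload 7.3 kg.
Tool frame: the origin (TCP) lies at the very end of the fingers, on their centre line; the grasp point (between the pads) lies 19 mm behind it; z points along the fingers, y is the line along which they close (so a half turn about z gives the same grasp; the last joint's range is limited). The gripper opens to 92 mm and grips with 3 to 60 N. Pads are 19 mm wide; open, the fingers measure 130 mm over their backs; the gripper's body (75 mm by 190 mm) begins 47 mm behind the grasp point.
Start: joints at [-1.357, 0.342, 1.524, -0, 1.275, -0.146], TCP at [0.185, -0.491, 0.227] pointing down, gripper open.
Joint ranges: [-2.53, 2.53], [-0.77, 2.02], [0.04, 2.7], [-1, 4.14], [0.28, 2.66], [-3.11, 3.11]. Speed limits (rad/s): [2.57, 2.57, 3.14, 3.14, 3.14, 3.14].

### API

Orientations are given as [roll, pitch, yaw] about the fixed x, y, z axes, in that order (R = Rz(yaw) Ry(pitch) Rx(roll)).
In Python, from cell import robot, read_camera, get_calibration gives the robot as it stands. The module is installed in compiled form; this text tells all that it offers.
- The arm moves only by the tool send_rows, never from a script. Its argument "plan" is a list of rows, each a list of 2 entries, a list of its own where there are three numbers: the shift along the tool's x, y, z as a fraction of full scale, then the turn, a rotation vector about the tool's x, y, z as a fraction of full scale. A call has exactly 10 rows; each row shifts and turns the commanded pose from where the row before left it, along the tool's axes as they then stand; what a row does not reach is not made up. Full scale, the value 1, is 0.025 m for a shift and 90 degrees for a turn. A row lasts 1/8 s, in which the tool goes at most 62.5 mm and 10.7 degrees, less where a joint would pass 70% of its speed; a pose out of reach is approached as far as the arm can. A call with a number of a shift or a turn outside -1 to 1 is refused whole. A call with a gripper value outside its range is refused whole. "gripper" is the opening, from -1 (shut) to 1 (fully open), so that 0 is half open, set as the call begins (left out, the last holds). The fingers move at their own pace and stop on an object; "force" is the grip in N (left out, the last holds). Time passes only in rows, so rows that do not move let the fingers close, or fill a call up. It gives the time, the measured TCP pose, the force, the opening and the grip force at its end, in the units of the state.
- robot.observe(): the state, without advancing time (a new reading comes with each control period).
- read_camera(name): name is "scene" or "top" or "wrist"; returns (picture, depth): 420x560x3 uint8, blue, green, red; 420x560 float32, m along the optical axis (not along the pixel's ray), 0 where there is no reading.
- get_calibration(name): a dict with "intrinsics" (3x3 intrinsics, pixels), "dist_coeffs" ([k1, k2, p1, p2, k3] as OpenCV has them; the pictures are not rectified), "rvec" (rotation vector, rad) and "tvec" (3), from world to camera coordinates, as OpenCV has them. Camera axes: x right, y down, z forward; pixel columns grow to the right and rows downward; lengths in m; the calibration is good to about 2 mm. A picture is of the moment at which its call begins: read the wrist's pose just before it. get_calibration takes no time and is no camera call; for the wrist camera it gives the pose at the moment of the call.
- robot.hand_in(): hands the job in; it is judged then, once.
The state is a dict: "time": time; "qpos": joint angles; "qvel": joint speeds; "joint_efforts": joint torques, N m; "tool_pos": TCP position; "tool_rot": TCP orientation; "contact_force": force on the tool from outside, world axes, zero at the start; "torque": the same for the moment, N m; "opening": finger opening in m; "grip_force": force on a finger pad.
Only numpy, scipy, OpenCV 4.12 (cv2) and the standard library are available. Lean on these libraries where they do the work, as an engineer would, in place of code of your own. Each camera call takes 0.05 s, during which the arm holds its last target. There are 200 camera calls.

## Working session

There is one attempt and no reset: what is moved stays moved. The work goes in short steps, Python scripts to look and compute and a tool call to move; the robot and the scene stay as the last step left them, time stands still between calls to the robot, and variables do not carry over. Pictures are saved under pics/ and viewed, at most 10 in all, crops included, and the job is handed in when it is done.

Besides the shell and the picture viewer there is one more tool, called after ">>>" by a JSON object that holds its "api" and its "payload". send_rows: Moves the arm, as the interface text tells. Shift numbers are shares of 0.025 m and turn numbers shares of 90 degrees, none past 1 either way. Its arguments: {"type":"object","properties":{"plan":{"type":"array"},"gripper":{"type":"number"},"force":{"type":"number"}},"required":["plan"]}

```bash
mkdir -p pics
cat > h.py <<'E'
import numpy as np, cv2
from cell import robot, read_camera, get_calibration
def cam(n):
    c=get_calibration(n); p,d=read_camera(n); return c,p,d
def pts(c,d):
    K=np.array(c["intrinsics"]);D=np.array(c["dist_coeffs"]);R=cv2.Rodrigues(np.array(c["rvec"],float))[0];t=np.array(c["tvec"],float).ravel()
    h,w=d.shape;u,v=np.meshgrid(np.arange(w),np.arange(h))
    n=cv2.undistortPoints(np.stack([u,v],-1).reshape(-1,1,2).astype(float),K,D).reshape(h,w,2)
    P=np.dstack([n*d[...,None],d]); return (P-t)@R
E
python3 - <<'E'
from h import *
s=robot.observe();print({k:np.round(v,3) for k,v in s.items()})
for n in("scene","top"):
    c,p,d=cam(n);cv2.imwrite(f"pics/{n}0.png",p);np.savez(n+"0.npz",p=p,P=pts(c,d),d=d)
E
```

```text
{'time': np.float64(0.0), 'qpos': array([-1.357,  0.343,  1.525, -0.   ,  1.275, -0.146]), 'qvel': array([-0.   , -0.   , -0.001, -0.001,  0.001,  0.001]), 'joint_efforts': array([  0.   , -43.124, -24.423,   0.072,   0.056,  -0.   ]), 'tool_pos': array([ 0.185, -0.491,  0.226]), 'tool_rot': array([-3.14, -0.  ,  0.36]), 'contact_force': array([-0.734,  0.153,  0.283]), 'torque': array([-0.004,  0.019,  0.012]), 'grip_force': np.float64(0.0), 'opening': np.float64(0.092)}
```

View pics/scene0.png

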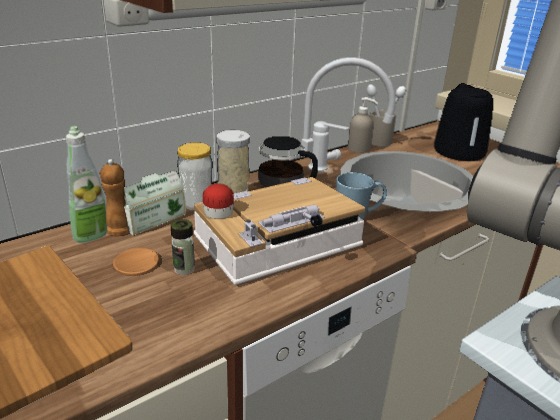

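View pics/top0.png

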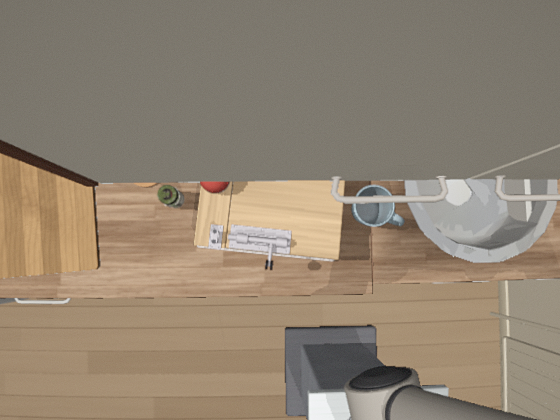

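The scene view shows the chest with the black knob at about (315,220), and the keeper at about (250,232). In the top view the knob is at about (268,265), the keeper at (215,236), and the chest front corners at (196,247) and (335,260).

Run:
```python
from h import *
for n in("scene","top"):
    z=np.load(n+"0.npz");P=z["P"];p=z["p"].astype(int)
    L=[(315,220),(312,222),(250,232),(220,272),(362,243),(218,195),(182,240),(300,190)] if n=="scene" else [(268,265),(215,236),(215,185),(168,195),(375,205),(198,247),(338,258),(343,182),(300,210),(207,215)]
    for u,v in L: print(n,(u,v),P[v,u].round(3),p[v,u])
# front face fit: white points scene
z=np.load("scene0.npz");P=z["P"];p=z["p"].astype(int)
m=np.zeros(P.shape[:2],bool);m[190:285,190:370]=True
w=m&(p.min(2)>150)&(P[...,2]>.01)&(P[...,2]<.065)&(z["d"]>0)
Q=P[w];print(len(Q),Q.min(0),Q.max(0))
for _ in range(4):
    a=np.polyfit(Q[:,1],Q[:,0],1);r=Q[:,0]-np.polyval(a,Q[:,1]);Q=Q[abs(r)<max(.003,1.5*r.std())] if _<3 else Q
print("front x=a*y+b",a,r.std(),len(Q),"y range",np.percentile(Q[:,1],[0,1,99,100]),"x",Q[:,0].min(),Q[:,0].max())
for n in("scene","top"):
    z=np.load(n+"0.npz");P=z["P"];p=z["p"].astype(int)
    k=(p.max(2)<50)&(P[...,2]>.05)&(P[...,2]<.14)&(P[...,0]<.56)&(P[...,0]>.3)&(abs(P[...,1])<.3)
    print(n,"black",k.sum(),np.round(P[k],3).tolist()[:40])
    o=np.argwhere(k);print(o.min(0) if len(o) else 0,o.max(0) if len(o) else 0)
p=np.load("top0.npz")["p"];q=np.load("scene0.npz")["p"]
cv2.imwrite("pics/c0.png",np.hstack([cv2.resize(p[170:280,180:350],None,fx=2.3,fy=3,interpolation=2),cv2.resize(q[165:275,190:370],None,fx=2.2,fy=3,interpolation=2)]))
```

```text
scene (315, 220) [0.433 0.251 0.124] [19 20 16]
scene (312, 222) [0.441 0.251 0.116] [43 40 41]
scene (250, 232) [0.485 0.361 0.109] [146 138 140]
scene (220, 272) [0.539 0.396 0.001] [ 70  94 122]
scene (362, 243) [0.442 0.102 0.014] [136 138 146]
scene (218, 195) [0.596 0.362 0.137] [ 44  53 178]
scene (182, 240) [0.571 0.457 0.08 ] [112 129 122]
scene (300, 190) [0.594 0.154 0.091] [107 157 200]
top (268, 265) [0.438 0.245 0.123] [142 140 148]
top (215, 236) [0.497 0.35  0.117] [214 211 215]
top (215, 185) [0.596 0.348 0.139] [ 75  84 185]
top (168, 195) [0.582 0.447 0.104] [ 77 101  98]
top (375, 205) [0.565 0.002 0.013] [119 113 107]
top (198, 247) [0.477 0.4   0.001] [176 184 199]
top (338, 258) [0.449 0.102 0.1  ] [102 133 159]
top (343, 182) [0.607 0.086 0.088] [142 183 211]
top (300, 210) [0.549 0.177 0.092] [143 180 206]
top (207, 215) [0.541 0.37  0.086] [147 184 212]
1368 [0.44124004 0.10268909 0.01093719] [0.79026894 0.40204689 0.06486145]
front x=a*y+b [0.29794851 0.39476778] 0.025407735371262046 980 y range [0.10268909 0.11150724 0.40000691 0.40204689] x 0.441240038824
[... 625 characters left out ...]
, 0.126], [0.435, 0.24, 0.126], [0.456, 0.139, 0.083], [0.454, 0.138, 0.084], [0.453, 0.137, 0.084], [0.454, 0.133, 0.083], [0.453, 0.131, 0.082], [0.453, 0.128, 0.081], [0.453, 0.125, 0.08], [0.451, 0.124, 0.081], [0.451, 0.121, 0.08], [0.45, 0.119, 0.08], [0.445, 0.251, 0.122], [0.441, 0.251, 0.124], [0.441, 0.249, 0.124]]
[190 280] [242 372]
top black 14 [[0.446, 0.249, 0.122], [0.446, 0.247, 0.123], [0.445, 0.239, 0.119], [0.444, 0.249, 0.125], [0.444, 0.247, 0.125], [0.443, 0.239, 0.124], [0.442, 0.239, 0.126], [0.44, 0.239, 0.129], [0.438, 0.239, 0.128], [0.436, 0.239, 0.129], [0.434, 0.249, 0.12], [0.434, 0.239, 0.128], [0.432, 0.249, 0.121], [0.432, 0.239, 0.127]]
[261 266] [268 271]
```

View pics/c0.png

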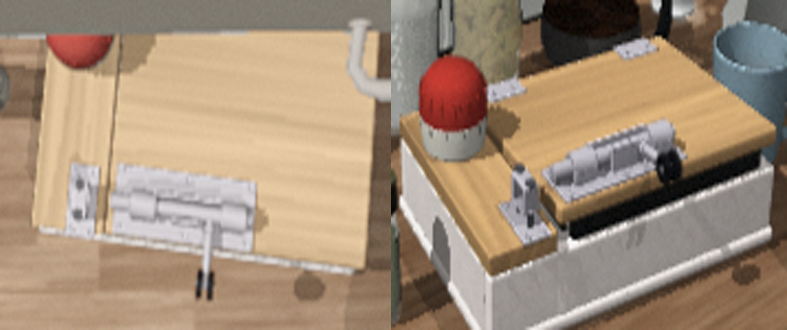

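The crops show the knob lying in front of the chest, the bolt drawn back and the keeper eye to its left. The timer is well clear behind. I'll fit the chest yaw next.

Run:
```python
from h import *
z=np.load("scene0.npz");P=z["P"];p=z["p"].astype(int)
m=np.zeros(P.shape[:2],bool);m[205:285,225:366]=True
w=m&(P[...,2]>.015)&(P[...,2]<.06)&(P[...,0]<.5)&(P[...,1]>.1)&(P[...,1]<.4)
Q=P[w];best=0
rng=np.random.default_rng(0)
for _ in range(500):
    i,j=rng.choice(len(Q),2,False)
    if abs(Q[i,1]-Q[j,1])<.1: continue
    a=(Q[i,0]-Q[j,0])/(Q[i,1]-Q[j,1]);b=Q[i,0]-a*Q[i,1];k=abs(Q[:,0]-a*Q[:,1]-b)<.002
    if k.sum()>best:best=k.sum();K=k
a=np.polyfit(Q[K,1],Q[K,0],1);c=-np.arctan(a[0]);print(len(Q),best,a,"yaw",c)
X=np.array([np.cos(c),np.sin(c)]);Y=np.array([-X[1],X[0]])
F=Q[K][:,:2];print("front u",(F@X).mean(),"v range",np.percentile(F@Y,[0,.5,99.5,100]))
for n in("scene","top"):
    z=np.load(n+"0.npz");P=z["P"];p=z["p"].astype(int);u=P[...,:2]@X;v=P[...,:2]@Y
    k=(P[...,2]>.1)&(P[...,2]<.14)&(v>.2)&(v<.35)&(u>.35)&(u<.43)
    k&=(u<(F@X).mean()-.01);print(n,"knob",k.sum(),[np.percentile(q[k],[2,50,98]).round(4) for q in(u,v,P[...,2])])
    vc=(F@Y).mean();u0=(F@X).mean()
    k=(abs(u-u0-.022)<.012)&(P[...,2]>.09)&(P[...,2]<.14)&(v>.31)&(v<.38)
    print(" keeper",k.sum(),np.c_[u[k]-u0-.1,v[k],P[k][:,2]].round(3)[np.argsort(-P[k][:,2])][:14].tolist())
```

```text
2608 2032 [0.12177882 0.43231456] yaw -0.12118212370975993
front u 0.4291441468016357 v range [0.15438284 0.15722171 0.45293285 0.45469842]
scene knob 104 [array([0.3962, 0.402 , 0.4125]), array([0.2882, 0.2997, 0.3034]), array([0.1105, 0.1216, 0.1287])]
 keeper 451 [[-0.079, 0.365, 0.123], [-0.075, 0.354, 0.122], [-0.08, 0.352, 0.122], [-0.081, 0.349, 0.122], [-0.078, 0.347, 0.122], [-0.078, 0.355, 0.122], [-0.077, 0.348, 0.122], [-0.082, 0.362, 0.122], [-0.078, 0.362, 0.122], [-0.083, 0.352, 0.122], [-0.084, 0.315, 0.122], [-0.075, 0.352, 0.122], [-0.078, 0.345, 0.121], [-0.07, 0.333, 0.121]]
top knob 68 [array([0.3976, 0.4072, 0.4188]), array([0.2877, 0.2947, 0.3022]), array([0.1165, 0.1233, 0.1287])]
 keeper 404 [[-0.077, 0.355, 0.123], [-0.076, 0.348, 0.122], [-0.08, 0.345, 0.122], [-0.08, 0.347, 0.122], [-0.08, 0.349, 0.122], [-0.08, 0.363, 0.122], [-0.072, 0.346, 0.122], [-0.086, 0.326, 0.122], [-0.069, 0.336, 0.121], [-0.084, 0.349, 0.121], [-0.084, 0.327, 0.121], [-0.075, 0.358, 0.121], [-0.076, 0.364, 0.121], [-0.076, 0.35, 0.121]]
```

>>> {"api": "send_rows", "payload": {"plan": [[[0,0,0],[0,0,0.102]],[[0,0,0],[0,0,0.102]],[[0,0,0],[0,0,0.102]],[[0.92,-1,0],[0,0,0]],[[0.92,-1,0],[0,0,0]],[[0.92,-1,0],[0,0,0]],[[0.92,-1,0],[0,0,0]],[[0.92,-1,0],[0,0,0]],[[0.92,-1,0],[0,0,0]],[[0.92,-1,0],[0,0,0]]], "gripper": -0.1, "force": 20}}

```text
time: 1.35
tool_pos: [0.3664, -0.3361, 0.2264]
tool_rot: [-3.141, 0.001, -0.121]
contact_force: [0.2, 0.2, 0.4]
opening: 0.041
grip_force: 0.0
```

>>> {"api": "send_rows", "payload": {"plan": [[[0,-1,0],[0,0,0]],[[0,-1,0],[0,0,0]],[[0,-1,0],[0,0,0]],[[0,-1,0],[0,0,0]],[[0,-1,0],[0,0,0]],[[0,-1,0],[0,0,0]],[[0,-1,0],[0,0,0]],[[0,-1,0],[0,0,0]],[[0,-1,0],[0,0,0]],[[0,-1,0],[0,0,0]]]}}

```text
time: 2.6
tool_pos: [0.3948, -0.088, 0.2265]
tool_rot: [3.141, 0.001, -0.121]
contact_force: [0.4, -0.5, 0.9]
opening: 0.0417
grip_force: 0.0
```

>>> {"api": "send_rows", "payload": {"plan": [[[0,-1,0],[0,0,0]],[[0,-1,0],[0,0,0]],[[0,-1,0],[0,0,0]],[[0,-1,0],[0,0,0]],[[0,-1,0],[0,0,0]],[[0,-1,0],[0,0,0]],[[0,-1,0],[0,0,0]],[[0,-1,0],[0,0,0]],[[0,-1,0],[0,0,0]],[[0,-1,0],[0,0,0]]]}}

```text
time: 3.85
tool_pos: [0.4251, 0.1596, 0.2265]
tool_rot: [3.141, 0.001, -0.121]
contact_force: [-0.5, -0.4, -0.2]
opening: 0.0414
grip_force: 0.0
```

>>> {"api": "send_rows", "payload": {"plan": [[[0,-1,0],[0,0,0]],[[0,-1,0],[0,0,0]],[[0,-1,0],[0,0,0]],[[0.05,-0.4,0],[0,0,0]],[[0,0,0.5],[0,0,0]],[[0,0,0.7],[0,0,0]],[[0,0,0.7],[0,0,0]],[[0,0,0],[0,0,0]],[[0,0,0],[0,0,0]],[[0,0,0],[0,0,0]]]}}

```text
time: 5.1
tool_pos: [0.438, 0.2433, 0.1799]
tool_rot: [-3.141, -0.001, -0.121]
contact_force: [-0.2, -0.0, 0.2]
opening: 0.0412
grip_force: 0.0
```

```bash
cat >> h.py <<'E'
c0=-0.1212;X=np.array([np.cos(c0),np.sin(c0)]);Y=np.array([-X[1],X[0]])
def uv(P): return np.stack([P[...,:2]@X,P[...,:2]@Y,P[...,2]],-1)
E
python3 - <<'E'
from h import *
s=robot.observe();print(uv(np.array(s["tool_pos"])).round(4),s["tool_rot"])
c,p,d=cam("wrist");cv2.imwrite("pics/w0.png",p);np.savez("w0.npz",p=p,P=pts(c,d))
q=uv(pts(c,d))
k=(q[...,2]>.1)&(q[...,2]<.135)&(q[...,1]>.27)&(q[...,1]<.32)&(q[...,0]>.38)&(q[...,0]<.42)
print(k.sum(),np.percentile(q[k],[2,50,98],axis=0).round(4))
E
```

```text
[0.4053 0.2945 0.1799] [-3.14117596e+00 -1.25011338e-03 -1.21156469e-01]
514 [[0.3993 0.2895 0.1167]
 [0.4106 0.2968 0.1245]
 [0.4191 0.3039 0.1282]]
```

View pics/w0.png

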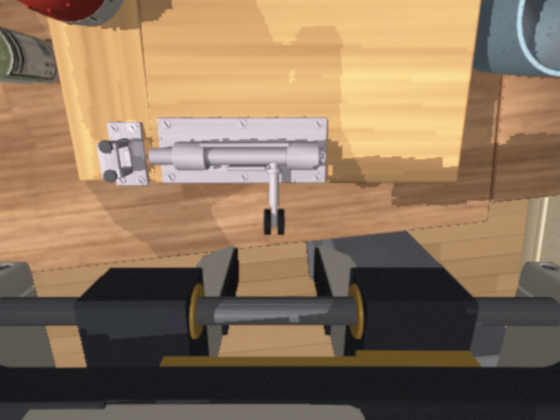

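The wrist view shows the knob at (274,221), roughly between the open fingers. The keeper eye is at about (125,157), with the rod tip at (150,157).

Run:
```python
from h import *
z=np.load("w0.npz");p=z["p"].astype(int);q=uv(z["P"])
k=np.zeros(p.shape[:2],bool);k[205:237,260:290]=True;k&=(p.max(2)<70)&(q[...,2]>.09)
print("knob",k.sum(),np.percentile(q[k],[2,50,98],axis=0).round(4))
for u in range(96,180,4): print(u,[tuple((q[v,u]*1000).round().astype(int).tolist()) for v in(140,148,153,157,161,168,176)])
for u in(210,230,260,340): print(u,(q[157,u]*1000).round(1), (q[100,u]*1000).round(1))
```

```text
knob 276 [[0.4005 0.2896 0.1198]
 [0.4099 0.2932 0.1261]
 [0.4161 0.3025 0.1283]]
96 [(462, 435, 85), (456, 437, 84), (452, 437, 84), (449, 438, 84), (445, 439, 83), (440, 440, 84), (433, 441, 84)]
100 [(462, 432, 85), (460, 414, 120), (457, 416, 118), (454, 417, 117), (451, 417, 117), (440, 436, 84), (433, 437, 85)]
104 [(466, 411, 119), (460, 411, 120), (457, 413, 117), (454, 414, 117), (451, 414, 118), (446, 415, 117), (441, 414, 120)]
108 [(462, 426, 84), (460, 410, 118), (457, 411, 117), (454, 411, 118), (451, 411, 118), (447, 411, 119), (441, 412, 119)]
112 [(464, 415, 100), (460, 407, 117), (457, 407, 118), (454, 408, 118), (451, 409, 117), (446, 409, 117), (441, 409, 119)]
116 [(464, 412, 100), (460, 405, 116), (457, 405, 118), (454, 406, 117), (451, 406, 117), (446, 407, 116), (441, 407, 118)]
120 [(464, 409, 100), (458, 411, 98), (454, 411, 99), (451, 412, 98), (448, 412, 99), (446, 404, 116), (441, 405, 117)]
124 [(464, 407, 99), (458, 408, 99), (454, 408, 98), (451, 409, 99), (448, 409, 98), (443, 409, 101), (440, 404, 113)]
128 [(463, 405, 96), (458, 405, 98), (454, 406,
[... 991 characters left out ...]
43, 383, 98), (437, 383, 99)]
164 [(464, 377, 101), (460, 373, 112), (457, 372, 117), (454, 373, 116), (451, 373, 116), (443, 379, 101), (437, 379, 102)]
168 [(464, 374, 99), (460, 370, 113), (457, 369, 116), (454, 370, 116), (451, 370, 116), (443, 376, 101), (438, 376, 103)]
172 [(464, 371, 100), (460, 366, 118), (457, 366, 120), (454, 366, 120), (452, 366, 120), (443, 372, 102), (437, 373, 102)]
176 [(464, 368, 100), (460, 363, 117), (457, 363, 119), (455, 363, 121), (452, 363, 120), (446, 365, 115), (437, 370, 103)]
210 [454.1 340.4 117.4] [491.8 342.3  95.5]
230 [454.  326.6 116.8] [491.8 328.   94.3]
260 [454.  305.7 117. ] [491.8 306.2  95.4]
340 [451.  246.3  97.8] [491.8 248.3  95.4]
```

>>> {"api": "send_rows", "payload": {"plan": [[[0.1,-0.06,0.5],[0,0,0]],[[0,0,0.8],[0,0,0]],[[0,0,0.8],[0,0,0]],[[0,0,0.6],[0,0,0]],[[0,0,0.5],[0,0,0]],[[0,0,0],[0,0,0]],[[0,0,0],[0,0,0]],[[0,0,0],[0,0,0]],[[0,0,0],[0,0,0]],[[0,0,0],[0,0,0]]]}}

```text
time: 6.4
tool_pos: [0.4403, 0.2447, 0.0994]
tool_rot: [-3.141, -0.0, -0.121]
contact_force: [-0.1, 0.6, -0.7]
opening: 0.0414
grip_force: 0.0
```

>>> {"api": "send_rows", "payload": {"plan": [[[0,0,0],[0,0,0]],[[0,0,0],[0,0,0]],[[0,0,0],[0,0,0]],[[0,0,0],[0,0,0]],[[0,0,0],[0,0,0]],[[0,0,0],[0,0,0]],[[0,0,0],[0,0,0]],[[0,0,0],[0,0,0]],[[0,0,0],[0,0,0]],[[0,0,0],[0,0,0]]], "gripper": -1, "force": 25}}

```text
time: 7.65
tool_pos: [0.4402, 0.2447, 0.0992]
tool_rot: [3.141, -0.0, -0.121]
contact_force: [-0.5, -0.8, 0.2]
opening: 0.0149
grip_force: 25.0
```

Run:
```python
from h import *
s=robot.observe();print(uv(np.array(s["tool_pos"])).round(4),s["tool_rot"],uv(np.array(s["contact_force"])),s["opening"])
```

```text
[0.4074 0.2961 0.0992] [ 3.14147546e+00 -7.27768628e-06 -1.20844478e-01] [-0.4367731  -0.81803199  0.23281804] 0.014904277872588861
```

>>> {"api": "send_rows", "payload": {"plan": [[[0.108,0,-0.388],[0,0,0]],[[0.172,0,-0.34],[0,0,0]],[[0.24,0,-0.3],[0,0,0]],[[0.292,0,-0.248],[0,0,0]],[[0.336,0,-0.184],[0,0,0]],[[0.368,0,-0.112],[0,0,0]],[[0.284,0,-0.036],[0,0,0]],[[0.09,0,0],[0,0,0]],[[0,0,0],[0,0,0]],[[0,0,0],[0,0,0]]]}}

```text
time: 8.9
tool_pos: [0.487, 0.239, 0.1393]
tool_rot: [3.141, 0.0, -0.121]
contact_force: [0.2, -0.9, 1.7]
opening: 0.0151
grip_force: 25.0
```

Run:
```python
from h import *
s=robot.observe();print(uv(np.array(s["tool_pos"])).round(4),s["tool_rot"],uv(np.array(s["contact_force"])),s["opening"])
c,p,d=cam("wrist");cv2.imwrite("pics/w1.png",p)
q=uv(pts(c,d));np.savez("w1.npz",q=q,p=p)
```

```text
[0.4545 0.2962 0.1393] [ 3.14149505e+00  5.47056557e-05 -1.20747002e-01] [ 0.30834616 -0.86192961  1.72317912] 0.01512350673993766
```

View pics/w1.png

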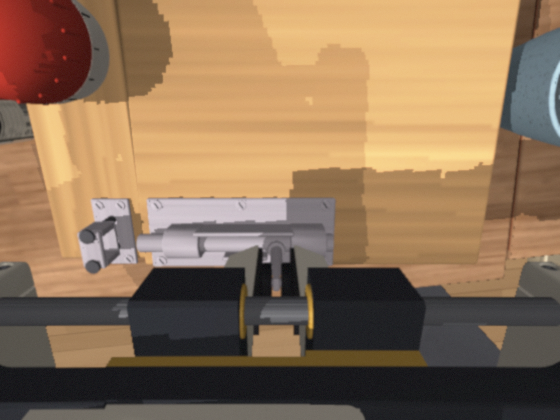

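The handle is up: the stem rises from the bolt at about (276,250) into the fingers. Next I'll slide close to the keeper and press about 4.5 mm.

>>> {"api": "send_rows", "payload": {"plan": [[[0,-0.12,0],[0,0,0]],[[0,-0.18,0],[0,0,0]],[[0,-0.18,0],[0,0,0]],[[0,-0.18,0],[0,0,0]],[[0,0,0.06],[0,0,0]],[[0,0,0.06],[0,0,0]],[[0,0,0.06],[0,0,0]],[[0,0,0],[0,0,0]],[[0,0,0],[0,0,0]],[[0,0,0],[0,0,0]]], "force": 35}}

```text
time: 10.2
tool_pos: [0.4896, 0.2555, 0.1353]
tool_rot: [-3.141, -0.001, -0.121]
contact_force: [-0.3, 1.3, 5.3]
opening: 0.0144
grip_force: 35.0
```

Run:
```python
from h import *
s=robot.observe();print(uv(np.array(s["tool_pos"])).round(4),s["tool_rot"],uv(np.array(s["contact_force"])),s["opening"])
c,p,d=cam("wrist");cv2.imwrite("pics/w2.png",p)
q=uv(pts(c,d));np.savez("w2.npz",q=q,p=p)
for a,b in((.385,.402),(.405,.417)):
    for n in("w1.npz","w2.npz"):
        z=np.load(n)["q"];k=(abs(z[...,0]-.454)<.0025)&(z[...,1]>a-(.02 if n[1]=="1" and a<.4 else 0))&(z[...,1]<b-(.02 if n[1]=="1" and a<.4 else 0))&(z[...,2]>.1)
        print(n,a,k.sum(),np.percentile(z[k][:,2],[10,50,90]).round(4) if k.sum() else 0)
```

```text
[0.4551 0.3128 0.1353] [-3.14084467e+00 -1.21857812e-03 -1.21055279e-01] [-0.48509679  1.26587996  5.32679148] 0.014415385753198404
w1.npz 0.385 347 [0.1149 0.1191 0.2107]
w2.npz 0.385 353 [0.1107 0.1121 0.2061]
w1.npz 0.405 138 [0.1164 0.1172 0.118 ]
w2.npz 0.405 150 [0.1162 0.1172 0.1179]
```

>>> {"api": "send_rows", "payload": {"plan": [[[0,-0.05,0],[0,0,0]],[[0,-0.05,0],[0,0,0]],[[0,-0.05,0],[0,0,0]],[[0,-0.04,0],[0,0,0]],[[0,-0.03,0],[0,0,0]],[[0,0,0],[0,0,0]],[[0,0,0],[0,0,0]],[[0,0,0],[0,0,0]],[[0,0,0],[0,0,0]],[[0,0,0],[0,0,0]]]}}

```text
time: 11.5
tool_pos: [0.4901, 0.2605, 0.1352]
tool_rot: [3.141, -0.001, -0.121]
contact_force: [-0.5, -0.4, 4.7]
opening: 0.0148
grip_force: 35.0
```

Run:
```python
from h import *
s=robot.observe();print(uv(np.array(s["tool_pos"])).round(4),s["tool_rot"],uv(np.array(s["contact_force"])),s["opening"],s["torque"])
```

```text
[0.455  0.3178 0.1352] [ 3.14133323e+00 -8.78145690e-04 -1.20999642e-01] [-0.42593851 -0.41637876  4.67989538] 0.01484868639205221 [-0.14178487  0.09437396  0.00314442]
```

>>> {"api": "send_rows", "payload": {"plan": [[[0,-0.02,0],[0,0,0]],[[0,-0.02,0],[0,0,0]],[[0,-0.02,0],[0,0,0]],[[0,-0.02,0],[0,0,0]],[[0,-0.02,0],[0,0,0]],[[0,0,0],[0,0,0]],[[0,0,0],[0,0,0]],[[0,0,0],[0,0,0]],[[0,0,0],[0,0,0]],[[0,0,0],[0,0,0]]]}}

```text
time: 12.75
tool_pos: [0.4904, 0.2629, 0.1353]
tool_rot: [3.141, -0.001, -0.121]
contact_force: [0.1, -1.5, 5.6]
opening: 0.0145
grip_force: 35.0
```

Run:
```python
from h import *
s=robot.observe();print(uv(np.array(s["tool_pos"])).round(4),s["tool_rot"],uv(np.array(s["contact_force"])),s["opening"],s["torque"])
```

```text
[0.455  0.3203 0.1353] [ 3.14131236e+00 -9.06576636e-04 -1.21062663e-01] [ 0.2536963  -1.51205439  5.59682418] 0.014493032712320206 [-0.14540857  0.06919866 -0.02611937]
```

>>> {"api": "send_rows", "payload": {"plan": [[[0,-0.03,0],[0,0,0]],[[0,-0.03,0],[0,0,0]],[[0,-0.03,0],[0,0,0]],[[0,-0.03,0],[0,0,0]],[[0,0,0],[0,0,0]],[[0,0,0],[0,0,0]],[[0,0,0],[0,0,0]],[[0,0,0],[0,0,0]],[[0,0,0],[0,0,0]],[[0,0,0],[0,0,0]]]}}

```text
time: 14.0
tool_pos: [0.4908, 0.2659, 0.1353]
tool_rot: [3.141, -0.001, -0.121]
contact_force: [0.6, -1.0, 4.7]
opening: 0.0148
grip_force: 35.0
```

Run:
```python
from h import *
s=robot.observe();print(uv(np.array(s["tool_pos"])).round(4),s["tool_rot"],uv(np.array(s["contact_force"])),s["opening"],s["torque"])
```

```text
[0.455  0.3233 0.1353] [ 3.14133947e+00 -9.34261607e-04 -1.21025840e-01] [ 0.69967061 -0.91421838  4.72793958] 0.014846544968096538 [-0.12503842  0.05892033  0.04248109]
```

The rod is in the eye with only sliding friction, so I'll go on.

>>> {"api": "send_rows", "payload": {"plan": [[[0,-0.06,0],[0,0,0]],[[0,-0.08,0],[0,0,0]],[[0,-0.08,0],[0,0,0]],[[0,-0.08,0],[0,0,0]],[[0,-0.08,0],[0,0,0]],[[0,-0.08,0],[0,0,0]],[[0,-0.06,0],[0,0,0]],[[0,0,0],[0,0,0]],[[0,0,0],[0,0,0]],[[0,0,0],[0,0,0]]]}}

```text
time: 15.25
tool_pos: [0.4923, 0.2789, 0.1353]
tool_rot: [3.142, -0.001, -0.121]
contact_force: [0.0, 0.2, 4.7]
opening: 0.0147
grip_force: 35.0
```

>>> {"api": "send_rows", "payload": {"plan": [[[0,-0.02,0],[0,0,0]],[[0,-0.02,0],[0,0,0]],[[0,-0.02,0],[0,0,0]],[[0,-0.01,0],[0,0,0]],[[0,0,0],[0,0,0]],[[0,0,0],[0,0,0]],[[0,0,0],[0,0,0]],[[0,0,0],[0,0,0]],[[0,0,0],[0,0,0]],[[0,0,0],[0,0,0]]]}}

```text
time: 16.5
tool_pos: [0.4924, 0.2799, 0.1351]
tool_rot: [3.14, -0.0, -0.121]
contact_force: [-0.2, -3.1, 4.7]
opening: 0.0147
grip_force: 35.0
```

Run:
```python
from h import *
s=robot.observe();print(uv(np.array(s["tool_pos"])).round(4),s["tool_rot"],uv(np.array(s["contact_force"])),s["opening"],s["torque"])
```

```text
[0.4549 0.3374 0.1351] [ 3.14005514e+00 -3.68236209e-04 -1.21063715e-01] [ 0.19868183 -3.11039625  4.70288279] 0.014685290225700668 [-0.56112415  0.08945165  0.04204859]
```

>>> {"api": "send_rows", "payload": {"plan": [[[-0.38,0,0.04],[0,0,0]],[[-0.368,0,0.112],[0,0,0]],[[-0.336,0,0.184],[0,0,0]],[[-0.292,0,0.248],[0,0,0]],[[-0.24,0,0.3],[0,0,0]],[[-0.172,0,0.34],[0,0,0]],[[-0.104,0,0.368],[0,0,0]],[[-0.028,0,0.384],[0,0,0]],[[0,0,0],[0,0,0]],[[0,0,0],[0,0,0]]]}}

```text
time: 17.75
tool_pos: [0.4436, 0.2859, 0.0849]
tool_rot: [3.14, 0.003, -0.121]
contact_force: [-6.2, -4.4, 5.9]
opening: 0.0149
grip_force: 35.0
```

Run:
```python
from h import *
s=robot.observe();print(uv(np.array(s["tool_pos"])).round(4),s["tool_rot"],uv(np.array(s["contact_force"])),s["opening"],s["torque"])
c,p,d=cam("wrist");cv2.imwrite("pics/w3.png",p)
```

```text
[0.4058 0.3374 0.0849] [ 3.13954357e+00  2.52201951e-03 -1.21086667e-01] [-5.61274763 -5.15048247  5.85302374] 0.014855181153585082 [-0.68060884  0.92510677 -0.0023321 ]
```

View pics/w3.png

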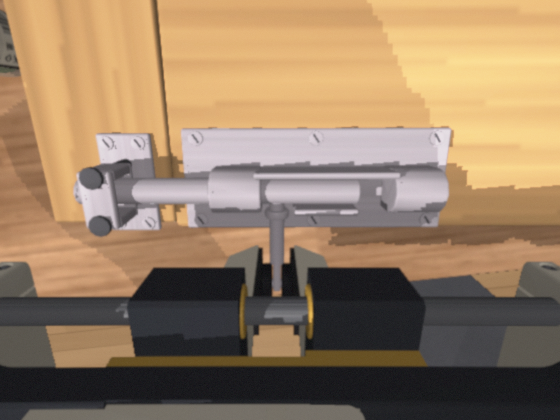

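The rod passes through the eye at (105,190) and the handle lies forward and down at (277,250). I'll let go now.

>>> {"api": "send_rows", "payload": {"plan": [[[0,0,0],[0,0,0]],[[0,0,0],[0,0,0]],[[0,0,0],[0,0,0]],[[0,0,0],[0,0,0]],[[0,0,0],[0,0,0]],[[0,0,0],[0,0,0]],[[0,0,0],[0,0,0]],[[0,0,0],[0,0,0]],[[0,0,0],[0,0,0]],[[0,0,0],[0,0,0]]], "gripper": -0.1}}

```text
time: 19.05
tool_pos: [0.4446, 0.2867, 0.0855]
tool_rot: [3.142, -0.0, -0.121]
contact_force: [1.0, -0.8, 0.0]
opening: 0.0411
grip_force: 0.0
```

>>> {"api": "send_rows", "payload": {"plan": [[[0,0,-0.3],[0,0,0]],[[0,0,-0.6],[0,0,0]],[[0,0,-0.8],[0,0,0]],[[0,0,-0.8],[0,0,0]],[[0,0,-0.8],[0,0,0]],[[0,0,-0.6],[0,0,0]],[[0,0,-0.4],[0,0,0]],[[0,0,0],[0,0,0]],[[0,0,0],[0,0,0]],[[0,0,0],[0,0,0]]]}}

```text
time: 20.3
tool_pos: [0.4443, 0.2866, 0.1922]
tool_rot: [3.141, 0.001, -0.121]
contact_force: [0.2, 0.3, 0.5]
opening: 0.0414
grip_force: 0.0
```

Run:
```python
from h import *
s=robot.observe();print(uv(np.array(s["tool_pos"])).round(4),uv(np.array(s["contact_force"])),s["opening"])
c,p,d=cam("wrist");cv2.imwrite("pics/w4.png",p);q=uv(pts(c,d))
k=(p.max(2)<70)&(q[...,2]>.08)&(q[...,2]<.135)&(q[...,0]>.38)&(q[...,0]<.43)&(q[...,1]>.31)&(q[...,1]<.36)
print("knob",k.sum(),np.percentile(q[k],[2,50,98],axis=0).round(4))
k=(abs(q[...,0]-.454)<.003)&(q[...,1]>.385)&(q[...,1]<.402)&(q[...,2]<.13);print("rod top",np.percentile(q[k][:,2],[10,50,90]))
```

```text
[0.4064 0.3382 0.1922] [0.19557373 0.29602722 0.49477828] 0.041373922629214716
knob 219 [[0.3988 0.3311 0.1093]
 [0.4086 0.3405 0.1161]
 [0.415  0.3436 0.1182]]
rod top [0.1120155  0.11338791 0.11427141]
```

View pics/w4.png

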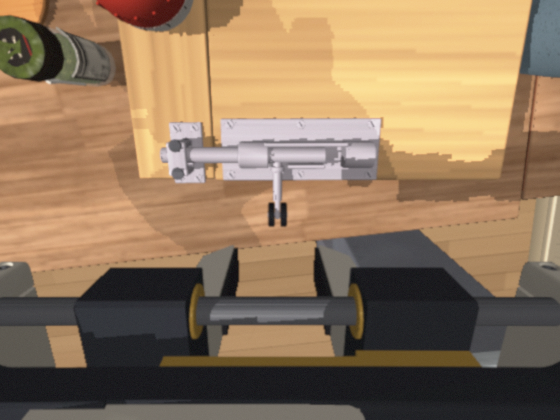

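The bolt is home and the handle is down, with the knob at (277,214). Depth puts the handle at about 1.55 rad. I'll check by feel with a gentle fingertip nudge on the knob.

>>> {"api": "send_rows", "payload": {"plan": [[[0,0,0],[0,0,0]],[[0,0,0],[0,0,0]],[[0,0,0],[0,0,0]],[[0,0,0.3],[0,0,0]],[[0,0,0.7],[0,0,0]],[[0,0,0.8],[0,0,0]],[[0,0,0.6],[0,0,0]],[[0,0,0.4],[0,0,0]],[[0,0,0],[0,0,0]],[[0,0,0],[0,0,0]]], "gripper": -1, "force": 10}}

```text
time: 21.6
tool_pos: [0.445, 0.2869, 0.1235]
tool_rot: [-3.141, -0.001, -0.121]
contact_force: [0.5, 0.6, 1.2]
opening: 0.0005
grip_force: 0.0
```

>>> {"api": "send_rows", "payload": {"plan": [[[0,0,0.06],[0,0,0]],[[0,0,0.06],[0,0,0]],[[0,0,0.04],[0,0,0]],[[0,0,0.04],[0,0,0]],[[0,0,0],[0,0,0]],[[0,0,0],[0,0,0]],[[0,0,0],[0,0,0]],[[0,0,0],[0,0,0]],[[0,0,0],[0,0,0]],[[0,0,0],[0,0,0]]]}}

```text
time: 22.85
tool_pos: [0.4446, 0.2867, 0.118]
tool_rot: [3.142, -0.0, -0.121]
contact_force: [-0.3, -0.0, -0.1]
opening: 0.0006
grip_force: 0.0
```

>>> {"api": "send_rows", "payload": {"plan": [[[0,0,0.04],[0,0,0]],[[0,0,0.04],[0,0,0]],[[0,0,0.04],[0,0,0]],[[0,0,0.04],[0,0,0]],[[0,0,0],[0,0,0]],[[0,0,0],[0,0,0]],[[0,0,0],[0,0,0]],[[0,0,0],[0,0,0]],[[0,0,0],[0,0,0]],[[0,0,0],[0,0,0]]]}}

```text
time: 24.1
tool_pos: [0.4446, 0.2868, 0.114]
tool_rot: [-3.142, -0.0, -0.121]
contact_force: [0.7, -0.7, 4.4]
opening: 0.0008
grip_force: 2.1
```

>>> {"api": "send_rows", "payload": {"plan": [[[0,0,-0.2],[0,0,0]],[[0,0,-0.6],[0,0,0]],[[0,0,-0.8],[0,0,0]],[[0,0,-0.8],[0,0,0]],[[0,0,-0.8],[0,0,0]],[[0,0,-0.6],[0,0,0]],[[0,0,-0.2],[0,0,0]],[[0,0,0],[0,0,0]],[[0,0,0],[0,0,0]],[[0,0,0],[0,0,0]]]}}

```text
time: 25.35
tool_pos: [0.4443, 0.2866, 0.2133]
tool_rot: [3.141, 0.001, -0.121]
contact_force: [0.1, -0.1, 0.1]
opening: 0.0006
grip_force: 0.0
```

Run:
```python
from h import *
s=robot.observe();print(s["tool_pos"],s["contact_force"]);print(robot.hand_in())
```

```text
[0.44431974 0.28659074 0.21333978] [ 0.09263861 -0.13446087  0.07712168]
the job is handed in; nothing more can be done
None
```

The chest is bolted: the rod is home through the keeper and the handle is fully down in the front notch. The knob is let go and the gripper is clear. The job was handed in at about 25 s, without a verdict returned.

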